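# Let the crate down onto the bench scale with the ratchet winch

### The arm

A 6-joint arm with a two-finger parallel gripper is mounted at the origin on the work surface. World frame = base frame: x ahead of the robot, y to its left, z up, the work surface at z = 0. Lengths are in m, angles in degrees, forces in N, time in s.
With the tool pointing down it reaches from about 0.375 to 0.825 m from the base axis. Payload 5.5 kg.
Tool frame: the origin (TCP) lies between the finger pads; the fingertips stand robot.nose_length ahead of it and the grasp point (between the pads) lies 8 mm behind it (robot.nose_length is the distance from the TCP to the fingertips, in m); y points along the fingers, z is the direction in which the jaws open and shut, and the axes are right-handed (so a half turn about y gives the same grasp; the last joint's range is limited). The gripper opens to 85 mm and grips with 20 to 120 N. Pads are 22 mm wide; open, the fingers measure 114 mm over their backs; the gripper's body (76 mm by 85 mm) begins 54 mm behind the grasp point. The pads swing forward as they close: fully open they stand 13 mm farther back than shut.
Start: joints at [66.005, 17.962, -2.699, 69.339, 0, 90], TCP at [0.244, 0.548, 0.242] pointing down, gripper open.
Joint ranges: [-152.73, 152.73], [-39.44, 99.34], [-58.76, 71.6], [-118.89, 123.64], [-81.53, 83.1], [-180, 180]. Speed limits (degrees/s): [136.94, 136.94, 172.46, 180, 180, 180].

### API

Orientations are given as a 3x3 rotation matrix whose columns are the frame's x, y, z axes.
In Python, from cell import status, optics, robot gives the robot as it stands.
- The arm moves only by the tool send_rows, never from a script. Its arguments are lists of equal length, an entry for each row: "jaw": the finger opening in m, from 0 to 0.0854; "dp": the shift along the tool's x, y, z in m, a list of three; "rot": the turn, a rotation vector about the tool's x, y, z in degrees, a list of three. A call has 1 to 5 rows; each row is the pose to reach, as a shift and turn from the pose commanded when the call began, along the tool's axes at that moment; what a row does not reach only later rows make up. A row lasts 1/12 s, in which the tool goes at most 41.7 mm and 7.16 degrees, less where a joint would pass 70% of its speed; a pose out of reach is approached as far as the arm can. A call with a gripper value outside its range is refused whole. The fingers move at their own pace and stop on an object; "grip_force" is the grip in N (left out, the last holds). Time passes only in rows, so rows that repeat a pose let the fingers close. It gives the time, the measured TCP pose, the force and the opening at its end, in the units of the state.
- status.sense(): the state, without advancing time (a new reading comes with each control period).
- optics.read_camera(name): name is "side" or "top"; returns a dict with "image" (420x560x3 uint8, blue, green, red), "z_map" (420x560 float32, m along the optical axis (not along the pixel's ray), 0 where there is no reading), "fov_y" (degrees; the focal length in pixels is half the picture's height over the tangent of half this angle, whatever the lens; pixels are square), "cx", "cy" (the principal point, pixels), "origin" and "attitude" of the camera in the world. Camera axes: x right, y down, z forward; pixel columns grow to the right and rows downward; lengths in m; the calibration is good to about 2 mm. A picture is of the moment at which its call begins.
- robot.job_done(): hands the job in, once; it reports no verdict.
The state is a dict: "t": time; "q": joint angles; "joint_vel": joint speeds; "joint_efforts": joint torques, N m; "position": TCP position; "orientation": TCP orientation; "force": force on the tool from outside, world axes, zero at the start; "torque": the same for the moment, N m; "opening": opening from 0.0 (shut) to 1.0 (fully open).
Only numpy, scipy, OpenCV 4.12 (cv2) and the standard library are available. Lean on these libraries where they do the work, as an engineer would, in place of code of your own. Each camera call takes 0.05 s, during which the arm holds its last target. There are 200 camera calls.

### The job

Let the grey crate down slowly with the hand winch until it stands on the bench scale, and stop with the lift's forks only just clear beneath it (within 3 cm). Squeeze the release plate to the crank grip, wind up a touch to take the load off the jammed pawl so that it lifts out, then let the crank turn back under control, neither forcing it against the pawl nor letting it run away. Finish by letting the pawl drop back into the ratchet and taking the hand off, leaving the things around where they are.

Things in the scene. Friction and masses are not known exactly. Their poses are not given: they have to be found in the camera images.
- hub (a point): point on the winch's vertical crank axis, at the underside of the crank arm, 78 mm above the bench. The winch is a 150 x 130 mm grey case with a fixed toothed steel wheel (120 mm across, 31 teeth, 0.203 rad pitch) under a dark steel crank arm turning in the horizontal plane. Within 75 mm of the axis nothing stands over 20 mm above this point.
- pinch (a point): where to pinch: middle of grip and plate when fully squeezed together, on the crank arm 105 mm from the axis, 45 mm above hub; x as grip. Fingers close along the arm; the pair is 40 mm thick when free, 28 mm when squeezed. The load pulls here 3 to 6 N along the arc and twists the hand, held only by the friction of the pinch (about 0.6): grip with 50 N or more.
- grip (a point): centre of the crank's upright black grip, 110 mm from the crank axis, 41 mm above hub: a block 18 mm thick along the arm, 24 mm wide across it, 68 mm tall (7 to 75 mm above hub), rigid on the arm. Its x axis points along the arm away from the crank axis; z is up.
- plate (a point): centre of the steel release plate, 8 mm thick along the arm, 24 mm wide, 56 mm tall (9 to 65 mm above hub), standing parallel to the grip on its hub side, 27 mm from the grip's centre when free. It slides 12 mm along the arm to the grip when pinched against it; its springs need 4 N to start and up to 13 N at full squeeze.
- crank (a joint): crank angle, rad: about 0 at the start, the load resting on the pawl; positive (counter-clockwise from above) winds up, negative (clockwise) lets down, the forks sinking 90 mm per rad. Range -1.5 to 0.3. Winding up 0.03 to 0.06 rad with the plate squeezed frees the jammed pawl. When the plate is let go the crank slips back up to one tooth (18 mm of fork) until the pawl catches.
- trigger (a joint): release plate travel, m: 0 free, 0.012 fully squeezed. It springs back by itself when let go. With the plate squeezed and nobody holding the crank, the load runs away.
- pawl (a joint): pawl position in the plate's slide, m: the small steel pawl between the arm's two bars is dragged by the plate through a soft spring and held by hooked teeth while load rests on it. 0: it follows the plate (seated if the plate is free, out if squeezed 8 mm or more); -0.012: plate squeezed, pawl still jammed; over 0.002, plate free: it rides on a tooth and clicks in as the crank turns back.
- winch: the winch case with the fixed ratchet wheel; origin on the crank axis, 12 mm above the bench, 66 mm below hub.
- crate: grey plastic crate, 260 x 200 x 85 mm, 0.6 to 1.1 kg, holding packs, loose across the lift's two forks; origin at the centre of its underside, z up. Under it, between the forks, stands a grey bench scale (steel pan 150 x 190 mm, fixed). The pan's height is not given: 55 to 135 mm above the bench. When the crate lands on it, the crank's pull on the hand suddenly drops to a third or a half.
- carriage: the lift's carriage with two steel fork bars (22 mm wide, 12 mm thick, 186 mm apart), which carry the crate by its underside; it only slides up and down, driven by the crank. Origin on the crank axis line, level with the forks' upper face, 160 mm above the bench at the start.
- basket: bystander: black open plastic basket 150 x 200 x 80 mm, origin at the centre of its underside
- sheets: bystander: stack of paper sheets with a blue cover 150 x 210 x 22 mm, origin at the centre of its underside
- spray: bystander: white bottle 60 mm across, 160 mm tall, origin at the centre of its underside

How it is judged (in metres and radians):
On the way, in this order (a step that is already met when the one before it is completed fails the run):
1. the plate is squeezed and the pawl is lifted out of the ratchet while the crate still hangs on the forks (value of joint trigger above 0.0085 m and value of joint pawl above -0.002 m and contact force between crate and scale_c1 below 0.5 N), for 0.2 s.
2. the crate has been let down onto the scale and the forks are free of it (contact force between crate and scale_c1 above 4 N and contact force between crate and carriage below 0.3 N and z of carriage in the frame of crate below -0.002 m), for 0.2 s.
At the end, for the whole second after the job is handed in: The crate stands level and still on the pan, within 30 mm of its centre; the forks' top is 3 to 32 mm below the crate's underside, not touching it; the release plate is free (under 2 mm), the pawl is seated in the ratchet (pawl from -3 to 2 mm), the crank is still (contact force between crate and scale_c1 above 4 N and contact force between crate and carriage below 0.3 N and angle between crate's own z axis and vertical below 0.05 rad and horizontal distance between crate and scale_c1 below 0.03 m and linear speed of crate below 0.02 m/s and value of joint each of trigger, pawl below 0.002 m and value of joint pawl above -0.003 m and velocity of joint crank between -0.05 and 0.05 rad/s and z of carriage in the frame of crate between -0.03 and -0.003 m).
It fails at once if the crank ran away: it turned back faster than 1.8 rad/s (velocity of joint crank below -1.8 rad/s).
It fails at once if the crank was forced back against the pawl: more than 55 N on the pawl's tip (contact force between pawl_c0 and winch above 55 N).
It fails at once if the crate was dropped on the scale: more than 45 N between them (contact force between crate and scale_c1 above 45 N).
It fails at once if the robot pushed the crate or the lift's forks (contact force between any of the arm, the fingers and crate above 2 N or contact force between any of the arm, the fingers and carriage above 2 N).
It fails at once if a thing standing by was shifted by more than 30 mm (distance of any of basket, sheets, spray from where it was at the start of the episode above 0.03 m).
It also fails if it takes over 58 s, if anything falls off the work surface, if the arm or the gripper's body presses on something with over 40 N, if the wrist force passes 120 N, or if a joint passes its speed limit or range.

## Working session

There is one attempt and no reset: what is moved stays moved. The work goes in short steps, Python scripts to look and compute and a tool call to move; the robot and the scene stay as the last step left them, time stands still between calls to the robot, and variables do not carry over. Pictures are saved under pics/ and viewed, about 8 in all and at most 12, crops included, and the job is handed in when it is done.

Besides the shell and the picture viewer there is one more tool, called after ">>>" as name(argument=value, ...) on one line, values as JSON. send_rows: Moves the arm, as the interface text tells. Its arguments: {"type":"object","properties":{"jaw":{"type":"array","items":{"type":"number"}},"dp":{"type":"array","items":{"type":"array","items":{"type":"number"}}},"rot":{"type":"array","items":{"type":"array","items":{"type":"number"}}},"grip_force":{"type":"number"}},"required":["jaw","dp","rot"]}

```bash
ls; mkdir -p pics; python3 - <<'E'
from cell import status, optics, robot
import cv2, numpy as np
s=status.sense(); print({k:np.round(v,3).tolist() for k,v in s.items()}); print(robot.nose_length)
for n in("side","top"):
    c=optics.read_camera(n); cv2.imwrite(f"pics/{n}0.png",c["image"]); np.savez(f"{n}0.npz",**c)
    print(n,c["fov_y"],c["cx"],c["cy"],c["origin"],c["attitude"])
E
```

```text
pics
{'t': 0.0, 'q': [66.004, 18.004, -2.755, 69.341, -0.0, 90.001], 'joint_vel': [-0.049, 0.099, 0.007, -0.112, -0.098, 0.011], 'joint_efforts': [-0.0, -53.959, 33.975, 0.019, -0.0, -0.0], 'position': [0.244, 0.548, 0.241], 'orientation': [[0.914, -0.001, 0.407], [-0.407, -0.002, 0.914], [0.0, -1.0, -0.002]], 'force': [0.011, 0.294, 0.776], 'torque': [-0.001, -0.021, 0.015], 'opening': 1.003}
0.011
side 55.10130307478608 274.7956505075987 214.66822374357332 [ 0.45477599 -0.73354292  0.71783636] [[ 0.99923399 -0.00210051  0.03907718]
 [-0.03234742 -0.60632752  0.79455685]
 [ 0.02202459 -0.79521225 -0.60593101]]
top 51.96089337185345 277.84385410099503 212.4899590244635 [0.27949505 0.07355291 1.08715469] [[-0.0331546  -0.97582942  0.21600397]
 [-0.99943103  0.03371036 -0.0011119 ]
 [-0.00619655 -0.21591794 -0.97639185]]
```

View pics/side0.png

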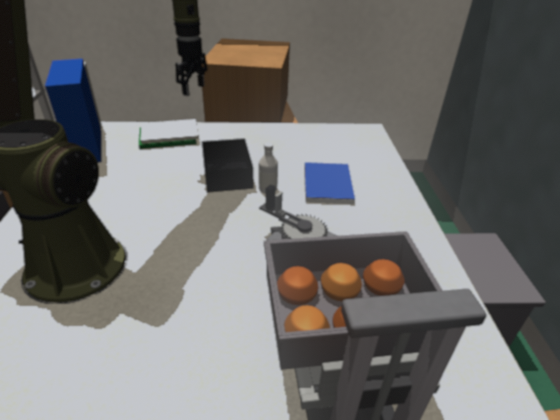

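View pics/top0.png

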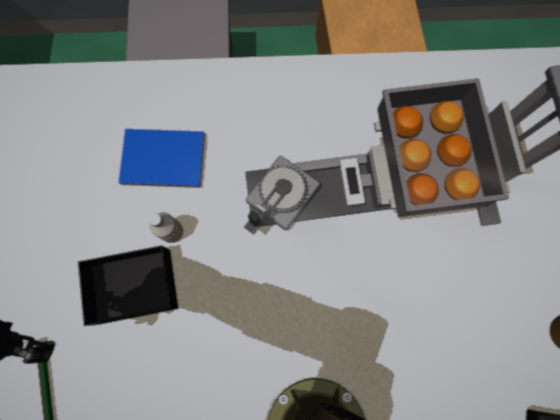

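The side view shows the winch at about (303,228) with the grip at (272,200). In the top view the wheel is at (283,188), with the grip and plate near (255,215) and the arm running down-left. Next I'll zoom both into one picture.

```bash
cat > h.py <<'E'
import numpy as np, cv2
def cam(n): 
    c=np.load(n); return {k:c[k] for k in c}
def ray(c,u,v):
    f=c["image"].shape[0]/2/np.tan(np.radians(c["fov_y"])/2)
    d=c["attitude"]@np.array([(u-c["cx"])/f,(v-c["cy"])/f,1.]); return c["origin"],d
def plane(c,u,v,z):
    o,d=ray(c,u,v); return o+d*(z-o[2])/d[2]
def pt(c,u,v):
    o,d=ray(c,u,v); return o+d*c["z_map"][int(round(v)),int(round(u))]
def proj(c,p):
    f=c["image"].shape[0]/2/np.tan(np.radians(c["fov_y"])/2)
    q=c["attitude"].T@(np.asarray(p)-c["origin"]); return q[:2]/q[2]*f+[c["cx"],c["cy"]]
def cloud(c):
    f=c["image"].shape[0]/2/np.tan(np.radians(c["fov_y"])/2)
    h,w=c["z_map"].shape; v,u=np.mgrid[:h,:w]; Z=c["z_map"]
    P=np.stack([(u-c["cx"])/f*Z,(v-c["cy"])/f*Z,Z],-1)@c["attitude"].T+c["origin"]
    P[Z==0]=np.nan; return P
E
python3 - <<'E'
from h import *
t=cam("top0.npz"); s=cam("side0.npz")
A=cv2.resize(t["image"][145:245,225:325],(400,400),interpolation=cv2.INTER_CUBIC)
B=cv2.resize(s["image"][170:270,245:345],(400,400),interpolation=cv2.INTER_CUBIC)
cv2.imwrite("pics/z.png",np.hstack([A,B]))
P=cloud(t); np.set_printoptions(precision=3,suppress=True)
print("z top cam rows 205..235, cols 240..276 step 2"); print((P[200:236:2,240:280:2,2]*1000).round())
Q=cloud(s)
print((Q[180:240:3,256:320:3,2]*1000).round())
E
```

```text
z top cam rows 205..235, cols 240..276 step 2
[[  0.   2.   3.  40.  43.  44.  43.  42.  41.  42.  40.  56.  85.  86.
   72.  71.  72.  73.  86.  82.]
 [  3.  nan   2.  31.  38.  42.  45.  42.  41.  nan  41.  83.  83.  61.
   73.  74.  77.  73.  87.  81.]
 [  1.   0.  -1.  -1.  19.  37.  43.  44.  41. 142.  41.  84.  80.  58.
   77.  72.  73.  86.  84.  77.]
 [ -1.   1.  -0.  -2.   1.   9.  31.  39. 141. 141. 146.  84.  91.  87.
   73.  59.  79.  83.  73.  73.]
 [  3.  -1.  -1.   3.  -2.  12.  12.  22. 116. 137. 141. 144. 142.  89.
   86.  85.  85.  64.  70.  68.]
 [ nan  -2.  -0.  -0.   0.  11.  11.   9.  84. 113. 129. 143. 136.  92.
   78.  86.  54.  61.  55.  63.]
 [ -0.   3.   1.  -1.   3. 151. 151. 150.  87.  12. 106. 125. 131.  88.
   85.  83.  44.  43.  41.  48.]
 [ -0.  -2.   1.   1. 152. 154. 155. 149. 152.  10.  16. 102. 112.  85.
   84.  41.  42.  43.  42.  44.]
 [ -2.  -1.  -0.   0. 151. 153. 151. 153. 154. 152.   8.  10.  92.  83.
   37.  45.  41.  44.  42.  45.]
 [  0.   2.  -2.   2. 137. 151. 151. 152. 154. 149.  13.  87.  84.  12.
   26.  37.  43.  42.  40.  42.]
 [ -
[... 2437 characters left out ...]
72.  -0.]
 [  2.  -1.   0.  -0.   2.   2.  -2.   4.   1.  68.  74.  82.  85.  72.
   86.  86.  87.  86.  86.  74.  74.  72.]
 [ -1.   3.   1.  -2.  -3.  -1.  -1.  -2.  -1.  72.  72.  72.  73.  82.
   86.  86.  86.  84.  85.  73.  71.  74.]
 [ -2.   2.  -2.  -0.   1.  12.  13.  13.  68.  71.  73.  74.  73.  73.
   81.  84.  86.  85.  82.  73.  72.  74.]
 [  1.   1.   0.  -0.  -1.  10.  12.  42.  43.  73.  73.  73.  71.  74.
   73.  77.  77.  77.  73.  72.  74.  73.]
 [  0.   1.   1.   1.   1.  42.  42.  42.  44.  63.  73.  74.  74.  75.
   76.  74.  74.  73.  76.  73.  73.  72.]
 [ -1.  nan   1.   1.  43.  41.  44.  44.  41.  58.  63.  72.  71.  74.
   76.  73.  73.  73. 243. 243. 246. 244.]]
```

View pics/z.png

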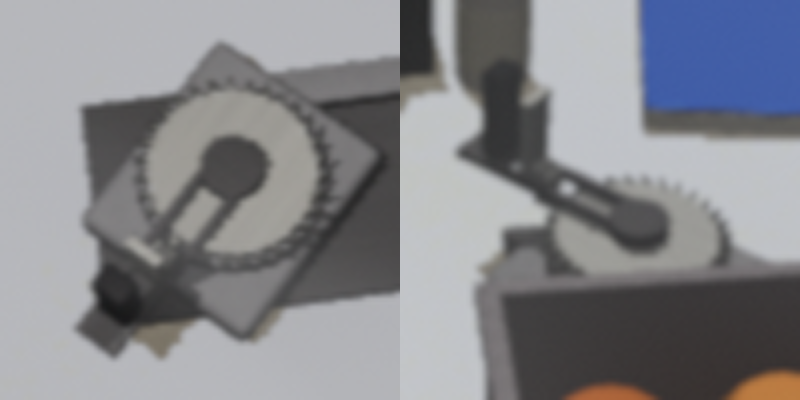

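The crop shows the grip's top at about (253,216) in the top view, the plate at about (262,207) and the hub disc at (283,186). Depth is clean, so I'll get the positions from the clouds.

```bash
python3 - <<'E'
from h import *
np.set_printoptions(precision=4,suppress=True)
t=cam("top0.npz"); s=cam("side0.npz")
P=cloud(t);Q=cloud(s)
def cl(P,r0,r1,c0,c1,z0,z1):
    R=P[r0:r1,c0:c1].reshape(-1,3); return R[(R[:,2]>z0)&(R[:,2]<z1)]
def circ(p):
    (x,y),r=cv2.minEnclosingCircle(p[:,:2].astype(np.float32)); return x,y,r
for n,g in(("top",cl(P,205,230,244,262,.147,.158)),("side",cl(Q,175,200,255,278,.147,.156))): 
    print(n,"grip",g.mean(0),len(g),cv2.minAreaRect(g[:,:2].astype(np.float32)))
g=cl(P,200,218,256,268,.137,.15);print("plate",g.mean(0),len(g),cv2.minAreaRect(g[:,:2].astype(np.float32)))
g=cl(Q,185,200,276,286,.137,.15);print("plate side",g.mean(0),len(g),cv2.minAreaRect(g[:,:2].astype(np.float32)))
w=cl(P,155,220,250,320,.068,.079);print("wheel",circ(w),len(w))
w=cl(Q,200,245,275,340,.068,.079);print("wheelside",circ(w),len(w))
# hub disc by depth in top view
h=cl(P,175,200,270,296,.083,.092);print("hub",h.mean(0),len(h),cv2.minAreaRect(h[:,:2].astype(np.float32)))
# arm end, near the grip outer
# crate / scale
k=cl(P,75,225,375,520,.235,.26);print("crate rim",cv2.minAreaRect(k[:,:2].astype(np.float32)),k[:,2].mean())
# spray
sp=cl(P,205,245,145,185,.1,.2);print("spray",sp.mean(0),sp.max(0),sp.min(0))
# things higher than 0.09 near the winch
E
```

```text
top grip [0.4802 0.1283 0.152 ] 84 ((0.4808940887451172, 0.12866272032260895), (0.02415618859231472, 0.01762004941701889), 50.93598175048828)
side grip [0.4823 0.1227 0.1517] 47 ((0.48249587416648865, 0.12457466125488281), (0.024415649473667145, 0.016315139830112457), 47.970333099365234)
plate [0.5009 0.1117 0.1427] 39 ((0.49566027522087097, 0.1171540841460228), (0.022882092744112015, 0.02643749862909317), 42.52552795410156)
plate side [0.5039 0.1081 0.1414] 25 ((0.5042451024055481, 0.10990449041128159), (0.024428481236100197, 0.007619629614055157), 53.199424743652344)
wheel (0.5579881072044373, 0.06732283532619476, 0.07023906707763672) 1238
wheelside (0.5606660842895508, 0.06484710425138474, 0.0693567544221878) 659
hub [0.5629 0.0622 0.0861] 223 ((0.5588867664337158, 0.06392490863800049), (0.038289815187454224, 0.05325249210000038), 60.81446075439453)
crate rim ((0.6070250868797302, -0.30818992853164673), (0.2706630825996399, 0.2758772671222687), 5.373839378356934) 0.24210039505020747
spray [0.4754 0.3403 0.1263] [0.5084 0.3737 0.1648] [0.451  0.3174 0.1001]
```

```bash
python3 - <<'E'
from h import *
from scipy.optimize import least_squares
from scipy.spatial import ConvexHull
np.set_printoptions(precision=4,suppress=True)
for n,b,gb,pb in(("top0.npz",(155,222,250,325),(205,230,244,262),(198,222,254,272)),("side0.npz",(195,250,270,345),(175,200,255,278),(180,200,275,288))):
    c=cam(n);P=cloud(c)
    R=P[b[0]:b[1],b[2]:b[3]].reshape(-1,3)
    w=R[(R[:,2]>.0685)&(R[:,2]<.078)]
    w=w[np.hypot(*(w[:,:2]-[.5635,.062]).T)<.066]
    # outer contour points by angular bins, all around except arm direction (-.8,.6)
    d=w[:,:2]-[.5635,.062];a=np.arctan2(d[:,1],d[:,0]);r=np.hypot(*d.T)
    pts=[]
    for k in range(48):
        m=(a>-np.pi+k*np.pi/24)&(a<=-np.pi+(k+1)*np.pi/24)
        if m.sum()>2: 
            i=np.where(m)[0][np.argmax(r[m])]; 
            if r[i]>.05: pts.append(w[i,:2])
    pts=np.array(pts)
    f=least_squares(lambda q:np.hypot(*(pts-q[:2]).T)-q[2],[.5635,.062,.06],loss='soft_l1',f_scale=.001)
    print(n,"hub fit",f.x,len(pts))
    R=P[gb[0]:gb[1],gb[2]:gb[3]].reshape(-1,3);g=R[(R[:,2]>.147)&(R[:,2]<.158)];gc=np.array(cv2.minAreaRect(g[:,:2].astype(np.float32))[0])
    R=P[pb[0]:pb[1],pb[2]:pb[3]].reshape(-1,3);p=R[(R[:,2]>.1385)&(R[:,2]<.1455)]
    print(" plate",p.mean(0),len(p)," grip",gc, "grip-hub",gc-f.x[:2],np.hypot(*(gc-f.x[:2])),np.degrees(np.arctan2(*(gc-f.x[:2])[::-1])))
E
```

```text
top0.npz hub fit [0.5657 0.0602 0.0583] 45
 plate [0.4992 0.1119 0.1426] 39  grip [0.4809 0.1287] grip-hub [-0.0848  0.0684] 0.10896234613069584 141.08298280702593
side0.npz hub fit [0.5675 0.0588 0.0574] 33
 plate [0.5031 0.108  0.1421] 23  grip [0.4825 0.1246] grip-hub [-0.085   0.0658] 0.10743916513946436 142.25472427013065
```

>>> send_rows(jaw=[0.0854,0.0854], dp=[[0.03,0,-0.02],[0.06,0,-0.04]], rot=[[0,-6,0],[0,-12,0]])

```text
t: 0.27
position: [0.282, 0.4872, 0.2414]
orientation: [[0.98, -0.0, 0.2], [-0.2, -0.001, 0.98], [-0.0, -1.0, -0.001]]
force: [0.8, 0.4, -0.5]
opening: 1.0
```

```bash
python3 - <<'E'
from cell import status
import numpy as np
s=status.sense(); print({k:np.round(v,3).tolist() for k,v in s.items() if k in("q","t","position","orientation")})
E
```

```text
{'t': 0.267, 'q': [59.936, 14.036, -8.035, 67.987, -0.001, 71.47], 'position': [0.282, 0.487, 0.241], 'orientation': [[0.98, -0.0, 0.2], [-0.2, -0.001, 0.98], [-0.0, -1.0, -0.001]]}
```

>>> send_rows(jaw=[0.0854,0.0854,0.0854,0.0854,0.0854], dp=[[0.0274,0,-0.0312],[0.0548,0,-0.0624],[0.0822,0,-0.0936],[0.1096,0,-0.1248],[0.137,0,-0.156]], rot=[[0,-6.4,0],[0,-12.8,0],[0,-19.2,0],[0,-25.6,0],[0,-32,0]])

```text
t: 0.68
position: [0.3817, 0.3093, 0.242]
orientation: [[0.941, -0.0, -0.338], [0.338, -0.0, 0.941], [-0.0, -1.0, -0.0]]
force: [1.0, 0.6, -0.0]
opening: 0.997
```

>>> send_rows(jaw=[0.0854,0.0854,0.0854,0.0854,0.0854], dp=[[0.0066,0,-0.041],[0.0132,0,-0.082],[0.0198,0,-0.123],[0.0264,0,-0.164],[0.033,0,-0.205]], rot=[[0,-6.3,0],[0,-12.6,0],[0,-18.9,0],[0,-25.2,0],[0,-31.5,0]])

```text
t: 1.1
position: [0.4715, 0.1453, 0.2421]
orientation: [[0.638, -0.0, -0.77], [0.77, -0.0, 0.638], [-0.0, -1.0, 0.0]]
force: [0.9, -0.1, -0.4]
opening: 0.998
```

>>> send_rows(jaw=[0.0854,0.0854,0.0854], dp=[[0,0,0],[0,0,0],[0,0.02,0]], rot=[[0,0,0],[0,0,0],[0,0,0]])

```text
t: 1.35
position: [0.4731, 0.1478, 0.225]
orientation: [[0.644, 0.005, -0.765], [0.765, 0.002, 0.644], [0.005, -1.0, -0.002]]
force: [0.6, 1.0, 0.2]
opening: 0.997
```

```bash
python3 - <<'E'
from cell import status,optics
import numpy as np,cv2
s=status.sense(); print({k:np.round(v,4).tolist() for k,v in s.items() if k in("q","t","position","orientation","force")})
ims=[]
for n in("side","top"):
    c=optics.read_camera(n); np.savez(n+"1.npz",**c); ims.append(c["image"][100:280,165:365])
cv2.imwrite("pics/b.png",cv2.resize(np.hstack(ims),(800,360),interpolation=cv2.INTER_CUBIC))
E
```

```text
{'t': 1.35, 'q': [17.3281, 6.9916, -18.792, 63.9232, 0.0364, -32.6034], 'position': [0.4731, 0.1478, 0.225], 'orientation': [[0.6437, 0.0047, -0.7653], [0.7653, 0.0021, 0.6437], [0.0047, -1.0, -0.0022]], 'force': [0.641, 0.9734, 0.1695]}
```

View pics/b.png

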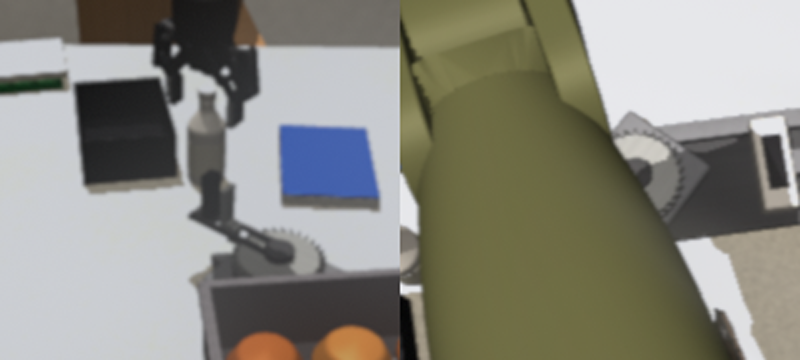

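The side view shows the gripper (205,60 in the crop) above and beyond the grip (212,190), aligned along the arm. In the top view the robot arm hides the grip. I'll now centre over the pinch point.

>>> send_rows(jaw=[0.0854,0.0854,0.0854,0.0854], dp=[[-0.0104,0,-0.024],[-0.0104,0,-0.024],[-0.0104,0.02,-0.024],[-0.0104,0.02,-0.024]], rot=[[0,-1.6,0],[0,-1.6,0],[0,-1.6,0],[0,-1.6,0]])

```text
t: 1.78
position: [0.4812, 0.1243, 0.2004]
orientation: [[0.62, -0.004, -0.785], [0.785, -0.001, 0.62], [-0.003, -1.0, 0.002]]
force: [-0.5, -0.3, -0.6]
opening: 1.0
```

```bash
cat > where.py <<'E'
from cell import status
import numpy as np
H=np.array([.567,.059])
def rep():
    s=status.sense();R=np.array(s["orientation"]);p=np.array(s["position"])
    d=p[:2]-H; print("t",round(s["t"],2),"pos",p.round(4),"polar r",np.hypot(*d).round(4),"ang",np.degrees(np.arctan2(d[1],d[0])).round(2),"toolyaw",np.degrees(np.arctan2(R[1,2],R[0,2])).round(2),"F",np.round(s["force"],1),"T",np.round(s["torque"],2),"op",round(s["opening"]*85.4,1),"tilt",R[2].round(3))
    return s
if __name__=="__main__": rep()
E
python3 where.py
```

```text
t 1.78 pos [0.4812 0.1243 0.2004] polar r 0.1079 ang 142.74 toolyaw 141.68 F [-0.5 -0.3 -0.6] T [-0.06  0.03  0.03] op 85.4 tilt [-0.003 -1.     0.002]
```

>>> send_rows(jaw=[0.0854,0.0854,0.0854,0.0854,0.0854], dp=[[0.002,0.02,-0.003],[0.002,0.045,-0.003],[0.002,0.07,-0.003],[0.002,0.085,-0.003],[0.002,0.085,-0.003]], rot=[[0,0,0],[0,0,0],[0,0,0],[0,0,0],[0,0,0]])

```text
t: 2.2
position: [0.4836, 0.1238, 0.1148]
orientation: [[0.62, -0.006, -0.785], [0.785, -0.001, 0.62], [-0.005, -1.0, 0.004]]
force: [-0.1, -1.0, -0.0]
opening: 0.996
```

```bash
python3 where.py; python3 - <<'E'
from h import *
from cell import optics
c=optics.read_camera("side"); np.savez("side2.npz",**c)
cv2.imwrite("pics/c.png",cv2.resize(c["image"][130:260,220:370],(750,650)[:2],interpolation=cv2.INTER_CUBIC)[:600])
E
```

```text
t 2.2 pos [0.4836 0.1238 0.1148] polar r 0.1056 ang 142.15 toolyaw 141.72 F [-0.1 -1.  -0. ] T [-0.02  0.01  0.01] op 85.1 tilt [-0.005 -1.     0.004]
```

View pics/c.png

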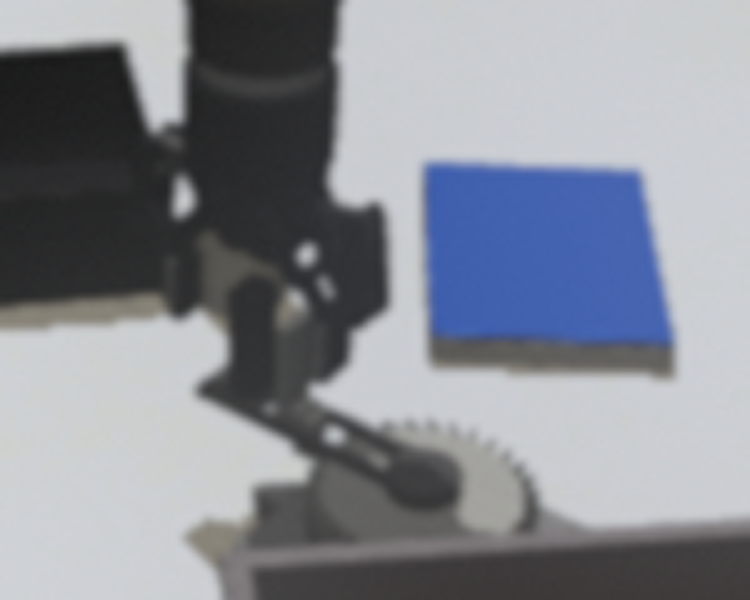

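The picture shows the grip (255,340) and plate (292,355) standing between the open fingers, at (180,280) and (335,345). I'll squeeze now.

>>> send_rows(jaw=[0.06,0.045,0.035,0.025,0.02], dp=[[0,0,0],[0,0,0],[0,0,0],[0,0,0],[0,0,0]], rot=[[0,0,0],[0,0,0],[0,0,0],[0,0,0],[0,0,0]], grip_force=80)

```text
t: 2.67
position: [0.487, 0.125, 0.1198]
orientation: [[0.62, 0.001, -0.784], [0.784, 0.004, 0.62], [0.004, -1.0, 0.002]]
force: [-7.0, -0.5, 24.3]
opening: 0.315
```

```bash
python3 where.py
```

```text
t 2.67 pos [0.487  0.125  0.1198] polar r 0.1038 ang 140.48 toolyaw 141.66 F [-7.  -0.5 24.3] T [-1.06  0.34 -0.42] op 26.9 tilt [ 0.004 -1.     0.002]
```

>>> send_rows(jaw=[0.02,0.02,0.02,0.02,0.02], dp=[[-0.0018,-0.002,0],[-0.0037,-0.004,0],[-0.0055,-0.004,-0.0001],[-0.0064,-0.004,-0.0002],[-0.0064,-0.004,-0.0002]], rot=[[0,-1,0],[0,-2,0],[0,-3,0],[0,-3.5,0],[0,-3.5,0]])

```text
t: 3.08
position: [0.4828, 0.1195, 0.1201]
orientation: [[0.571, -0.0, -0.821], [0.821, 0.003, 0.571], [0.002, -1.0, 0.002]]
force: [5.5, 7.0, -18.2]
opening: 0.309
```

```bash
python3 where.py; python3 - <<'E'
from h import *
from cell import optics
c=optics.read_camera("side"); np.savez("side3.npz",**c)
Q=cloud(c); q0=cloud(cam("side0.npz"))
# crate rim height: same pixel area
for P in(q0,Q):
    R=P[235:420,260:450].reshape(-1,3); k=R[(R[:,2]>.23)&(R[:,2]<.26)&(R[:,1]<-.1)]; print(len(k),np.median(k[:,2]))
cv2.imwrite("pics/d.png",cv2.resize(c["image"][130:260,220:370],(690,598),interpolation=cv2.INTER_CUBIC))
E
```

```text
t 3.08 pos [0.4828 0.1195 0.1201] polar r 0.1037 ang 144.27 toolyaw 145.21 F [  5.5   7.  -18.2] T [ 1.23 -1.41 -0.09] op 26.4 tilt [ 0.002 -1.     0.002]
4543 0.24246676134560863
4980 0.24532160072415654
```

View pics/d.png

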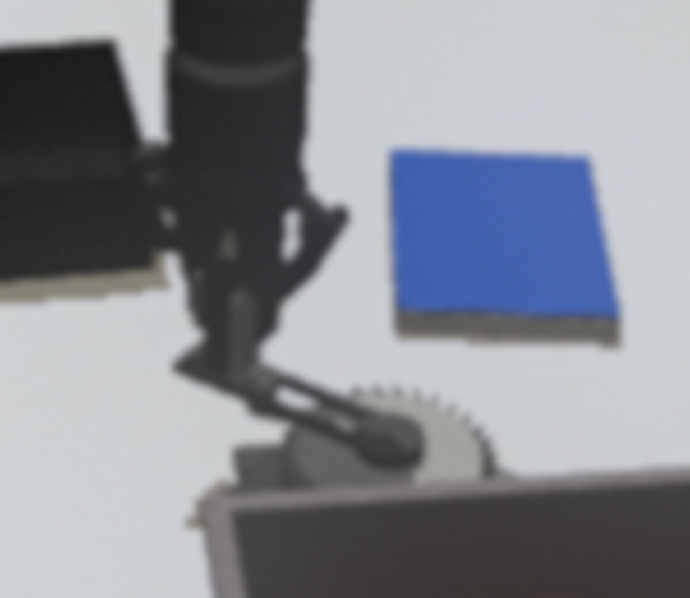

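The picture shows the fingers closed on grip and plate at (235,330), with the crank turned a few degrees up. Next I'll check crate lift and pan height from the depth images.

```bash
cat > rim.py <<'E'
from h import *
import sys
def rim(n):
    Q=cloud(cam(n)); m=cam(n)["image"]; R=Q[230:330,262:450]
    # left/near winch rim: upper edge; histogram of heights of grey pixels well above oranges, peak
    g=R[...,2][np.isfinite(R[...,2])&(R[...,0]<.75)&(R[...,1]<-.12)&(R[...,1]>-.235)]
    h,e=np.histogram(g,bins=np.arange(.1,.3,.002)); return g[(g>np.percentile(g,97)-.006)].mean().round(4),np.percentile(g,[90,95,98]).round(4)
if __name__=="__main__":
    for n in sys.argv[1:]: print(n,rim(n))
E
python3 rim.py side0.npz side3.npz; python3 - <<'E'
from h import *
t=cam("top0.npz");P=cloud(t)
np.set_printoptions(precision=0,suppress=True,linewidth=200)
print((P[140:215:6,340:392:3,2]*1000).round()); print((P[80:200:8,496:540:4,2]*1000).round())
E
```

```text
side0.npz (np.float64(0.243), array([0.2431, 0.2441, 0.2447]))
side3.npz (np.float64(0.2488), array([0.2489, 0.2499, 0.2505]))
[[  3.   2.   2.  -5.  -5.   3.   2.  -2.  -3.  -2.   1.   2.  -1.  -1.   1. 180. 200. 235.]
 [  2.   0.   0.  -2.   1.  -2.  -2.  -0.   2.  -1.   2.  74.  78.  80.  77. 168. 191. 214.]
 [ -0.   3.  -1.   1.   3.  -2.  -0.   0.   0.   2.  66.  76.  77.  76.  77. 162. 184. 206.]
 [ 28.  34.  33.  30.  55.  51.  32.  30.  32.  45.  65.  74.  75.  76.  74.  78. 176. 196.]
 [ 49.  52.  51.  53.  54.  51.  22.  15.  16.  34.  59.  67.  76.  74.  76.  76. 164. 188.]
 [ 38.  51.  55.  52.  53.  54.  49.   7.  13.  23.  52.  68.  79.  80.  76.  77. 158. 179.]
 [ 26.  51.  51.  55.  51.  51.  52.  38.  44.  44.  41.  63.  74.  77.  77.  77.  76. 170.]
 [ 10.  48.  55.  55.  49.  56.  52.  43.  43.  45.  45.  58.  68.  77.  77.  76.  78. 165.]
 [ 10.  37.  54.  55.  52.  51.  54.  51.  14.  16.  17.  47.  65.  76.  77.  75.  77.  79.]
 [ 10.  12.  53.  51.  53.  51.  49.  52.  12.  12.  13.  41.  65.  74.  77.  79.  79.  76.]
 [ 13.  11.  49.  52.  55.  54.  51.  49.  
[... 407 characters left out ...]
9.]
 [  1. 236. 241.  -1.   0.   1. 266. 278. 292. 297. 295.]
 [210. 226.  nan 240. 234. 245. 260. 260. 260. 257.   2.]
 [201. 219. 234. 240. 223. 221. 216.  -2.   1.  -3.  -1.]
 [197. 210. 222. 238. 238.   0.  -1.  -1.  -1. 269. 277.]
 [187. 201. 216. 231. 238. 214.  nan 238.  -2.  -3.   2.]
 [177. 195. 210. 222. 235. 240. 213.  -3.  -0.  -1.   0.]
 [244. 186. 201. 215. 230. 239. 240.  -1. 252. 264. 274.]
 [243. 178. 193. 208. 220. 234. 238. 233. 242. 247. 243.]
 [242. 246. 187. 201. 216. 232. 238. 236.  -2.  -3.   0.]
 [235. 242. 176. 194. 205. 204.  -2.   0.  -1.  -2.   1.]
 [226. 242. 244.  -2.  -3.  -1.  -1.  -4.  -3.  -1.  -1.]
 [222. 235. 244. 160.  -0.  -1.  -1.  -2.  -5.  -0.   1.]]
```

The pan top is at about 77 mm, so landing should come at about -0.92 rad. The next tooth, -1.014 rad, leaves the forks about 8 mm clear. The crank is now at about +0.064 rad. I'll let down a little and watch the force.

>>> send_rows(jaw=[0.02,0.02,0.02,0.02,0.02], dp=[[0.0014,0.001,0],[0.0027,0.002,0],[0.0055,0.002,-0.0001],[0.0082,0.002,-0.0003],[0.011,0.002,-0.0006]], rot=[[0,0.75,0],[0,1.5,0],[0,3,0],[0,4.5,0],[0,6,0]])

```text
t: 3.55
position: [0.4902, 0.1287, 0.12]
orientation: [[0.655, 0.001, -0.756], [0.756, 0.004, 0.655], [0.004, -1.0, 0.001]]
force: [0.9, 5.1, -1.4]
opening: 0.307
```

```bash
cat >> where.py <<'E'
    s=status.sense();R=np.array(s["orientation"]);print("F tool",(R.T@np.array(s["force"])).round(1),"T tool",(R.T@np.array(s["torque"])).round(2))
    import sys
    if len(sys.argv)>1:
        from cell import optics; from rim import rim
        c=optics.read_camera("side");np.savez(sys.argv[1],**c);r=rim(sys.argv[1]);print("rim",r,"crank~",((r[0]-.243)/.09).round(3))
E
python3 where.py side4.npz
```

```text
File "where.py", line 9
    s=status.sense();R=np.array(s["orientation"]);print("F tool",(R.T@np.array(s["force"])).round(1),"T tool",(R.T@np.array(s["torque"])).round(2))
IndentationError: unexpected indent
```

```bash
sed -i 's/^if __name__=="__main__": rep()/if __name__=="__main__":\n    rep()/' where.py; python3 where.py side4.npz
```

```text
t 3.55 pos [0.4902 0.1287 0.12  ] polar r 0.1037 ang 137.79 toolyaw 139.09 F [ 0.9  5.1 -1.4] T [ 0.97 -0.23 -0.4 ] op 26.3 tilt [ 0.004 -1.     0.001]
F tool [4.5 1.4 2.7] T tool [ 0.46  0.4  -0.88]
rim (np.float64(0.2389), array([0.239 , 0.2399, 0.2406])) crank~ -0.046
```

The crank is at about -0.046 rad, past the tooth, and the load pulls 4.5 N. The pawl is out, so I'll carry on at a controlled pace.

>>> send_rows(jaw=[0.02,0.02,0.02,0.02,0.02], dp=[[0.0037,0,-0.0001],[0.0073,0,-0.0003],[0.011,0,-0.0006],[0.0146,0,-0.001],[0.0182,0,-0.0016]], rot=[[0,2,0],[0,4,0],[0,6,0],[0,8,0],[0,10,0]])

```text
t: 4.02
position: [0.5037, 0.1412, 0.12]
orientation: [[0.777, 0.002, -0.63], [0.63, 0.003, 0.777], [0.003, -1.0, 0.001]]
force: [2.2, 4.5, -1.5]
opening: 0.309
```

>>> send_rows(jaw=[0.02,0.02,0.02,0.02,0.02], dp=[[0.0037,0,-0.0001],[0.0073,0,-0.0003],[0.011,0,-0.0006],[0.0146,0,-0.001],[0.0182,0,-0.0016]], rot=[[0,2,0],[0,4,0],[0,6,0],[0,8,0],[0,10,0]])

```text
t: 4.43
position: [0.5191, 0.1512, 0.12]
orientation: [[0.874, 0.002, -0.486], [0.486, 0.003, 0.874], [0.003, -1.0, 0.001]]
force: [4.0, 3.9, -2.9]
opening: 0.311
```

```bash
python3 where.py side5.npz
```

```text
t 4.43 pos [0.5191 0.1512 0.12  ] polar r 0.1039 ang 117.44 toolyaw 119.05 F [ 4.   3.9 -2.9] T [ 0.64 -0.57 -0.41] op 26.5 tilt [ 0.003 -1.     0.001]
F tool [5.3 2.9 1.5] T tool [ 0.28  0.41 -0.81]
rim (np.float64(0.2074), array([0.2075, 0.2085, 0.2091])) crank~ -0.396
```

>>> send_rows(jaw=[0.02,0.02,0.02,0.02,0.02], dp=[[0.0037,0,-0.0001],[0.0073,0,-0.0003],[0.011,0,-0.0006],[0.0146,0,-0.001],[0.0182,0,-0.0016]], rot=[[0,2,0],[0,4,0],[0,6,0],[0,8,0],[0,10,0]])

```text
t: 4.9
position: [0.5361, 0.1584, 0.12]
orientation: [[0.945, 0.003, -0.326], [0.326, 0.002, 0.945], [0.003, -1.0, 0.001]]
force: [3.9, 2.3, -2.9]
opening: 0.311
```

>>> send_rows(jaw=[0.02,0.02,0.02,0.02,0.02], dp=[[0.0037,0,-0.0001],[0.0073,0,-0.0003],[0.011,0,-0.0006],[0.0137,0,-0.0009],[0.0155,0,-0.0012]], rot=[[0,2,0],[0,4,0],[0,6,0],[0,7.5,0],[0,8.5,0]])

```text
t: 5.32
position: [0.5512, 0.162, 0.12]
orientation: [[0.983, 0.003, -0.183], [0.183, 0.001, 0.983], [0.003, -1.0, 0.001]]
force: [4.9, 1.6, -3.1]
opening: 0.311
```

```bash
python3 where.py side6.npz
```

```text
t 5.32 pos [0.5512 0.162  0.12  ] polar r 0.1042 ang 98.69 toolyaw 100.56 F [ 4.9  1.6 -3.1] T [ 0.45 -0.89 -0.38] op 26.5 tilt [ 0.003 -1.     0.001]
F tool [5.1 3.1 0.7] T tool [ 0.28  0.38 -0.96]
rim (np.float64(0.1784), array([0.1787, 0.1795, 0.1801])) crank~ -0.718
```

>>> send_rows(jaw=[0.02,0.02,0.02,0.02,0.02], dp=[[0.0015,0,0],[0.0029,0,0],[0.0044,0,-0.0001],[0.0059,0,-0.0002],[0.0073,0,-0.0003]], rot=[[0,0.8,0],[0,1.6,0],[0,2.4,0],[0,3.2,0],[0,4,0]])

```text
t: 5.78
position: [0.5583, 0.163, 0.12]
orientation: [[0.993, 0.003, -0.115], [0.115, 0.001, 0.993], [0.003, -1.0, 0.001]]
force: [6.2, 2.0, -2.7]
opening: 0.307
```

>>> send_rows(jaw=[0.02,0.02,0.02,0.02,0.02], dp=[[0.0015,0,0],[0.0029,0,0],[0.0044,0,-0.0001],[0.0059,0,-0.0002],[0.0073,0,-0.0003]], rot=[[0,0.8,0],[0,1.6,0],[0,2.4,0],[0,3.2,0],[0,4,0]])

```text
t: 6.2
position: [0.5657, 0.1635, 0.12]
orientation: [[0.999, 0.003, -0.045], [0.045, 0.001, 0.999], [0.003, -1.0, 0.001]]
force: [6.2, 1.6, -2.4]
opening: 0.312
```

>>> send_rows(jaw=[0.02,0.02,0.02,0.02,0.02], dp=[[0.0009,0,0],[0.0018,0,0],[0.0027,0,0],[0.0037,0,-0.0001],[0.0046,0,-0.0001]], rot=[[0,0.5,0],[0,1,0],[0,1.5,0],[0,2,0],[0,2.5,0]])

```text
t: 6.62
position: [0.5703, 0.1635, 0.1201]
orientation: [[1.0, 0.003, -0.002], [0.002, 0.001, 1.0], [0.003, -1.0, 0.001]]
force: [5.9, 1.3, -2.5]
opening: 0.31
```

```bash
python3 where.py side7.npz
```

```text
t 6.62 pos [0.5703 0.1635 0.1201] polar r 0.1045 ang 88.21 toolyaw 90.12 F [ 5.9  1.3 -2.5] T [ 0.33 -1.17 -0.39] op 26.5 tilt [ 0.003 -1.     0.001]
F tool [5.9 2.5 1.3] T tool [ 0.32  0.39 -1.17]
rim (np.float64(0.1622), array([0.1624, 0.1633, 0.164 ])) crank~ -0.898
```

>>> send_rows(jaw=[0.02,0.02,0.02,0.02,0.02], dp=[[0.0009,0,0],[0.0018,0,0],[0.0027,0,0],[0.0037,0,-0.0001],[0.0046,0,-0.0001]], rot=[[0,0.5,0],[0,1,0],[0,1.5,0],[0,2,0],[0,2.5,0]])

```text
t: 7.08
position: [0.5741, 0.1634, 0.12]
orientation: [[0.999, 0.002, 0.041], [-0.041, 0.001, 0.999], [0.002, -1.0, 0.001]]
force: [4.2, 1.1, 0.7]
opening: 0.307
```

```bash
python3 where.py side8.npz
```

```text
t 7.08 pos [0.5741 0.1634 0.12  ] polar r 0.1046 ang 86.13 toolyaw 87.66 F [4.2 1.1 0.7] T [ 0.35 -0.96  0.2 ] op 26.2 tilt [ 0.002 -1.     0.001]
F tool [ 4.2 -0.7  1.3] T tool [ 0.39 -0.2  -0.94]
rim (np.float64(0.1611), array([0.1614, 0.1622, 0.1628])) crank~ -0.91
```

>>> send_rows(jaw=[0.02,0.02,0.02,0.02,0.02], dp=[[0.0009,0,0],[0.0018,0,0],[0.0027,0,0],[0.0037,0,-0.0001],[0.0037,0,-0.0001]], rot=[[0,0.5,0],[0,1,0],[0,1.5,0],[0,2,0],[0,2,0]])

```text
t: 7.55
position: [0.5778, 0.1631, 0.12]
orientation: [[0.997, 0.002, 0.076], [-0.076, 0.001, 0.997], [0.002, -1.0, 0.001]]
force: [5.0, 1.5, 4.4]
opening: 0.312
```

>>> send_rows(jaw=[0.02,0.02,0.02], dp=[[0,0,0],[0,0,0],[0,0,0]], rot=[[0,0,0],[0,0,0],[0,0,0]])

```text
t: 7.8
position: [0.5778, 0.1631, 0.12]
orientation: [[0.997, 0.002, 0.076], [-0.076, 0.001, 0.997], [0.002, -1.0, 0.001]]
force: [4.5, 2.1, 3.8]
opening: 0.309
```

```bash
python3 where.py side9.npz; python3 - <<'E'
from h import *
c=cam("side9.npz"); cv2.imwrite("pics/e.png",cv2.resize(c["image"][130:420,230:480],(690,800*600//800)[:2],interpolation=cv2.INTER_CUBIC))
E
```

```text
t 7.8 pos [0.5778 0.1631 0.12  ] polar r 0.1047 ang 84.07 toolyaw 85.64 F [4.5 2.1 3.8] T [ 0.46 -1.23  0.19] op 26.4 tilt [ 0.002 -1.     0.001]
F tool [ 4.3 -3.8  2.4] T tool [ 0.55 -0.19 -1.19]
rim (np.float64(0.1611), array([0.1614, 0.1622, 0.1628])) crank~ -0.91
```

View pics/e.png

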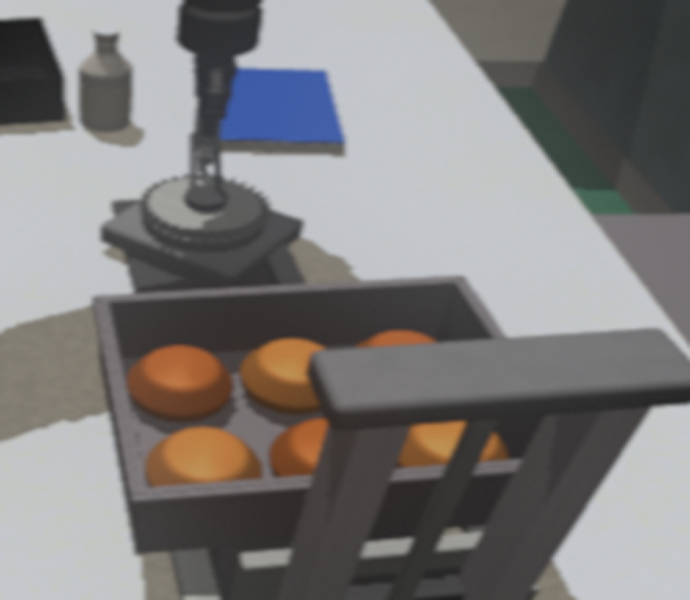

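The crate's rim height is unchanged at 161 mm, so it has landed and the forks should be about 6 mm lower. I'll check the fork height in the top view before releasing.

```bash
python3 - <<'E'
from h import *
from cell import optics
np.set_printoptions(precision=0,suppress=True,linewidth=220)
c=optics.read_camera("top"); np.savez("top9.npz",**c)
P0=cloud(cam("top0.npz"));P=cloud(c)
print((P0[194:218:2,376:404:2,2]*1000).round());print((P[188:220:2,370:404:2,2]*1000).round())
for Q,lo,hi in((P0,.12,.18),(P,.05,.085)):
    R=Q[60:240,476:530].reshape(-1,3); m=(R[:,2]>lo)&(R[:,2]<hi)&(R[:,0]<.53); print("far fork end",m.sum(),R[m].round(3)[:12].tolist())
E
```

```text
[[ 65.  67.  75.  77.  78.  74.  79.  75.  79. 170. 186. 199. 208. 240.]
 [ 63.  68.  74.  78.  75.  78.  77.  79.  79. 168. 180. 196. 205. 237.]
 [ 57.  65.  74.  78.  78.  73.  75.  77.  79. 163. 177. 192. 205. 220.]
 [ 57.  63.  76.  75.  74.  78.  79. 158. 158. 163. 177. 193. 203. 216.]
 [ 57.  62.  71.  74.  77.  77.  74. 159. 157. 160. 171. 187. 200. 215.]
 [ 45.  52.  56.  78.  72.  71.  nan 158. 161. 158. 171. 184. 195. 209.]
 [ 39.  31.  29.  28.  26.  25.  16. 156. 157. 161. 162. 181. 195. 208.]
 [  9.  11.  11.  15.  12.  12.   9. 150. 158. 158. 164. 178. 191. 202.]
 [  4.   7.   4.  -1.   0.   2.  -1.  -1.  -2.  -2. 161. 178. 190. 203.]
 [ -1.   3.  -2.   0.  -4.  -2.  -0.   1.   3.  -0.  -2. 172. 185. 200.]
 [ -1.   1.   6.   0.   4.   1.  -0.  -5.  -3.   0.  -0. 170. 182. 190.]
 [ -2.   2.   2.  -5.   2.  -0.   1.  -1.  -3.  -4.   2. 167. 170. 163.]]
[[ 19.  36.  59.  66.  75.  77.  86. 102. 118. 133. 163. 162. 161.  80. 101. 111. 120.]
 [ 14.  35.  55.  66.  69.  76.  81.  97. 115. 133. 161. 159. 162. 102. 112. 117. 123.]
 [ 17.  33.  53.  69.  66.  78.  79.  98. 112. 
[... 1092 characters left out ...]
60.]
 [ -2.  -1.   4.   3.  -3.   3.  -3.   2.  -2.  85. 102. 117. 156. 159. 160. 162. 163.]]
far fork end 136 [[0.529, -0.377, 0.179], [0.53, -0.379, 0.166], [0.529, -0.38, 0.169], [0.529, -0.381, 0.171], [0.527, -0.381, 0.176], [0.528, -0.434, 0.166], [0.529, -0.438, 0.164], [0.528, -0.375, 0.165], [0.528, -0.377, 0.166], [0.528, -0.379, 0.165], [0.526, -0.379, 0.17], [0.525, -0.379, 0.175]]
far fork end 22 [[0.529, -0.434, 0.077], [0.529, -0.437, 0.076], [0.529, -0.439, 0.076], [0.525, -0.432, 0.08], [0.527, -0.437, 0.075], [0.527, -0.439, 0.075], [0.524, -0.434, 0.075], [0.524, -0.435, 0.077], [0.524, -0.439, 0.076], [0.521, -0.433, 0.077], [0.521, -0.435, 0.078], [0.521, -0.437, 0.078]]
```

Fork top is at 71 mm against the pan at 77 mm, so the forks are about 6 mm clear. The crank is at about -0.975 rad and the next tooth at about -1.014. I'll release.

>>> send_rows(jaw=[0.06,0.075,0.0854,0.0854,0.0854], dp=[[0,0,0],[0,0,0],[0,0,0],[0,0,0],[0,0,0]], rot=[[0,0,0],[0,0,0],[0,0,0],[0,0,0],[0,0,0]])

```text
t: 8.32
position: [0.5756, 0.1627, 0.1186]
orientation: [[0.997, -0.002, 0.076], [-0.076, -0.0, 0.997], [-0.002, -1.0, -0.0]]
force: [0.5, 0.5, 0.4]
opening: 0.988
```

```bash
cat > fork.py <<'E'
from h import *
from cell import optics
import sys
c=optics.read_camera("top"); np.savez(sys.argv[1],**c);P=cloud(c)
R=P[200:225,366:392].reshape(-1,3);z=R[:,2];z=z[(z>.03)&(z<.076)]
print("fork z mode",[(round(e,3),int(h)) for h,e in zip(*np.histogram(z,np.arange(.03,.08,.003)))])
print("crank yaw?")
E
python3 where.py side10.npz; python3 fork.py top10.npz; python3 - <<'E'
from h import *
c=cam("side10.npz"); t=cam("top10.npz")
cv2.imwrite("pics/f.png",np.hstack([cv2.resize(c["image"][150:250,260:360],(400,400),interpolation=cv2.INTER_CUBIC),cv2.resize(t["image"][145:245,225:325],(400,400),interpolation=cv2.INTER_CUBIC)]))
P=cloud(t);R=P[150:230,215:300].reshape(-1,3);R=R[(R[:,2]>.147)&(R[:,2]<.156)];print(len(R),np.median(R,0))
E
```

```text
t 8.32 pos [0.5756 0.1627 0.1186] polar r 0.104 ang 85.24 toolyaw 85.66 F [0.5 0.5 0.4] T [0.02 0.02 0.04] op 84.4 tilt [-0.002 -1.    -0.   ]
F tool [ 0.5 -0.4  0.5] T tool [ 0.02 -0.04  0.03]
rim (np.float64(0.1611), array([0.1613, 0.1622, 0.1629])) crank~ -0.91
fork z mode [(np.float64(0.03), 8), (np.float64(0.033), 4), (np.float64(0.036), 2), (np.float64(0.039), 4), (np.float64(0.042), 2), (np.float64(0.045), 7), (np.float64(0.048), 3), (np.float64(0.051), 1), (np.float64(0.054), 2), (np.float64(0.057), 6), (np.float64(0.06), 8), (np.float64(0.063), 13), (np.float64(0.066), 24), (np.float64(0.069), 21), (np.float64(0.072), 6), (np.float64(0.075), 2)]
crank yaw?
0 [nan nan nan]
  return _methods._mean(a, axis=axis, dtype=dtype,
  ret = um.true_divide(
```

View pics/f.png

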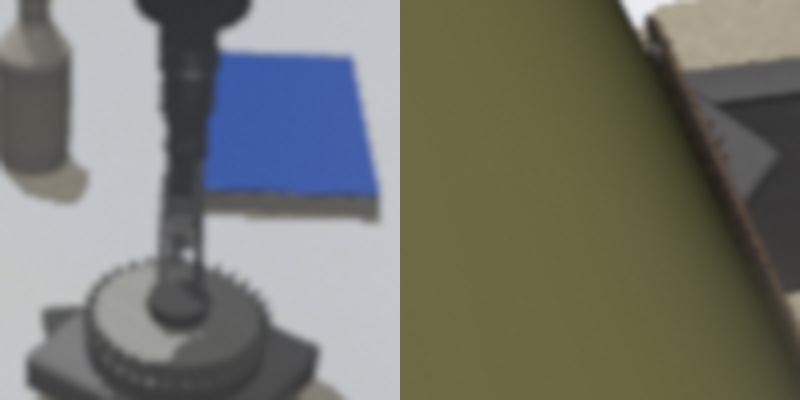

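The picture shows the hand straddling the grip above the wheel (side crop (180,300)), with no contact force. I'll lift straight up and away.

>>> send_rows(jaw=[0.0854,0.0854,0.0854,0.0854,0.0854], dp=[[0,-0.02,0],[0,-0.04,0],[0,-0.07,0],[0,-0.1,0],[0,-0.13,0]], rot=[[0,0,0],[0,0,0],[0,0,0],[0,0,0],[0,0,0]])

```text
t: 8.83
position: [0.5762, 0.1628, 0.2504]
orientation: [[0.997, -0.001, 0.075], [-0.075, -0.0, 0.997], [-0.001, -1.0, -0.0]]
force: [0.2, -0.0, -0.4]
opening: 1.002
```

>>> send_rows(jaw=[0.0854,0.0854,0.0854,0.0854,0.0854], dp=[[0,0,0.035],[-0.01,0,0.07],[-0.02,0,0.1],[-0.03,0,0.13],[-0.03,0,0.16]], rot=[[0,0,0],[0,0,0],[0,0,0],[0,0,0],[0,0,0]])

```text
t: 9.25
position: [0.5572, 0.3261, 0.2496]
orientation: [[0.997, -0.001, 0.075], [-0.075, -0.0, 0.997], [-0.001, -1.0, -0.0]]
force: [0.7, 0.9, -0.7]
opening: 0.996
```

>>> send_rows(jaw=[0.0854,0.0854,0.0854,0.0854,0.0854], dp=[[-0.03,0,0],[-0.06,0,0],[-0.09,0,0],[-0.11,0,0],[-0.11,0,0]], rot=[[0,0,0],[0,0,0],[0,0,0],[0,0,0],[0,0,0]])

```text
t: 9.67
position: [0.4454, 0.3331, 0.2494]
orientation: [[0.997, -0.002, 0.073], [-0.073, -0.0, 0.997], [-0.002, -1.0, -0.001]]
force: [-0.2, 0.2, -0.7]
opening: 0.998
```

```bash
python3 where.py side11.npz; python3 fork.py top11.npz; python3 - <<'E'
from h import *
c=cam("side11.npz"); t=cam("top11.npz")
cv2.imwrite("pics/g.png",np.hstack([cv2.resize(c["image"][150:250,260:360],(400,400),interpolation=cv2.INTER_CUBIC),cv2.resize(t["image"][125:225,225:325],(400,400),interpolation=cv2.INTER_CUBIC)]))
H=np.array([.567,.059])
for n,P in(("side",cloud(c)[150:250,260:360]),("top",cloud(t)[120:235,225:325])):
    R=P.reshape(-1,3);near=np.hypot(*(R[:,:2]-H).T)<.15
    for a,b in((.147,.156),(.139,.1455)):
        g=R[near&(R[:,2]>a)&(R[:,2]<b)]
        if len(g): d=g[:,:2].mean(0)-H; print(n,a,len(g),"r",np.hypot(*d).round(4),"ang",np.degrees(np.arctan2(d[1],d[0])).round(2))
E
```

```text
t 9.67 pos [0.4454 0.3331 0.2494] polar r 0.2998 ang 113.92 toolyaw 85.83 F [-0.2  0.2 -0.7] T [-0.04 -0.04  0.04] op 85.2 tilt [-0.002 -1.    -0.001]
F tool [-0.2  0.7  0.2] T tool [-0.04 -0.04 -0.05]
rim (np.float64(0.161), array([0.1613, 0.1621, 0.1629])) crank~ -0.911
fork z mode [(np.float64(0.03), 5), (np.float64(0.033), 3), (np.float64(0.036), 6), (np.float64(0.039), 4), (np.float64(0.042), 4), (np.float64(0.045), 2), (np.float64(0.048), 3), (np.float64(0.051), 2), (np.float64(0.054), 4), (np.float64(0.057), 3), (np.float64(0.06), 7), (np.float64(0.063), 11), (np.float64(0.066), 32), (np.float64(0.069), 13), (np.float64(0.072), 11), (np.float64(0.075), 5)]
crank yaw?
side 0.147 45 r 0.1053 ang 83.0
side 0.139 42 r 0.0884 ang 83.32
top 0.147 76 r 0.1097 ang 84.31
top 0.139 42 r 0.0881 ang 85.36
```

View pics/g.png

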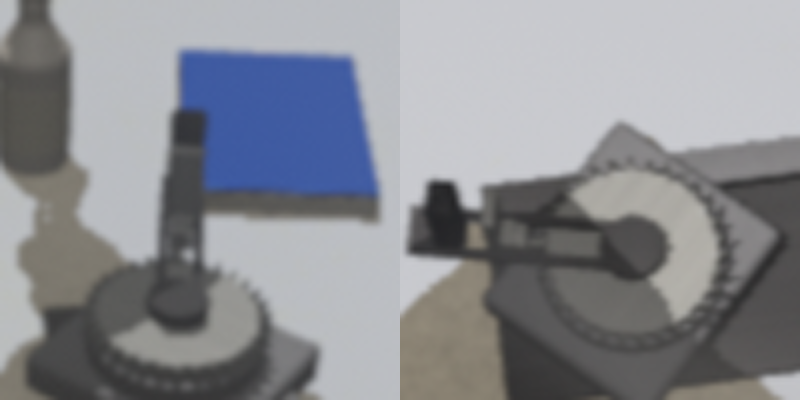

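The picture shows the crank pointing at about 84° (top crop grip (443,213), hub (638,245)), with the plate at (489,220) sprung back from the grip. I'll measure the turn against the starting image to confirm it sits on a tooth.

```bash
python3 - <<'E'
from h import *
from cell import optics
c=optics.read_camera("top"); np.savez("top12.npz",**c)
H=np.array([.5657,.0602])
F={}
for n in("top0.npz","top11.npz","top12.npz"):
    P=cloud(cam(n));R=P[120:235,225:325].reshape(-1,3);near=np.hypot(*(R[:,:2]-H).T)<.15
    g=R[near&(R[:,2]>.147)&(R[:,2]<.158)];rc=cv2.minAreaRect(g[:,:2].astype(np.float32));d=np.array(rc[0])-H;d2=g[:,:2].mean(0)-H
    # arm-plane outer stub: arm top z .082-.089, r>0.115 and between hub
    a=R[near&(R[:,2]>.082)&(R[:,2]<.089)];a=a[np.hypot(*(a[:,:2]-H).T)>.03][:,:2]
    v=cv2.fitLine(a.astype(np.float32),cv2.DIST_HUBER,0,.01,.01).ravel()[:2]
    print(n,len(g),np.degrees([np.arctan2(d[1],d[0]),np.arctan2(d2[1],d2[0])]).round(2),"line",np.degrees(np.arctan2(v[1],v[0])).round(2),rc[2])
    # plate to grip spacing along arm
    u=d/np.hypot(*d); p=R[near&(R[:,2]>.139)&(R[:,2]<.1455)]; p=p[:,:2]@u-H@u; print("  plate r (median of top)",np.round(np.percentile(p,[10,50,90]),4))
    z=P[150:225,362:400].reshape(-1,3)[:,2]
    lo,hi=(.15,.165) if n=="top0.npz" else (.0625,.0735)
    Q=P[196:222,366:398] if n!="top0.npz" else P[196:212,386:398]
    q=Q[...,2];q=q[(q>lo)&(q<hi)];print("  fork z",np.median(q).round(4),len(q))
E
```

```text
top0.npz 84 [141.09 141.47] line -40.52 50.93598175048828
  plate r (median of top) [0.079  0.0833 0.1149]
  fork z 0.1584 65
top11.npz 76 [83.6  83.57] line 85.14 88.53565216064453
  plate r (median of top) [0.0792 0.083  0.1069]
  fork z 0.0674 77
top12.npz 79 [83.49 83.8 ] line 86.76 79.60493469238281
  plate r (median of top) [0.0791 0.0829 0.1091]
  fork z 0.0679 76
```

Turn from the start is -57.5° to -57.9° by the grip, and -1.01 rad by fork drop. Five teeth is -1.014 rad, so it matches a tooth. The plate is back at its free radius of 83 mm, nothing is moving, and the gap is about 9 mm. I'll hand in.

```bash
python3 -c "
from cell import robot
print(robot.job_done())"
```

```text
the job is handed in; nothing more can be done
None
```

The crate is standing on the bench scale with the lift's forks about 9 mm clear beneath it. I handed the job in at about 10 s of robot time, and hand-in gave no verdict.

I pinched the grip and plate at 80 N and wound up about 0.06 rad, which freed the pawl. I then let the crank back under control, slowing before the crate landed at about -0.91 rad. I released at about -0.97 rad, and the crank slipped about 0.04 rad and stopped.

Last checks:
- **Crate:** its rim height stayed at 161 mm through three readings after landing. It looked level in the picture, but I did not measure its tilt or centring on the pan.
- **Forks:** their top is at about 68 mm and the pan at about 77 mm.
- **Crank:** it sits at about -1.01 rad, matching five teeth (-1.014), and was still between the last two pictures.
- **Plate and hand:** the plate is back at its free position and the hand is off with no contact force.

Three things disagreed or could not be fully confirmed:
- **Pawl:** I could not see it directly. That it is seated is inferred from the tooth match and the crank holding still.
- **Pull at landing:** it fell only from about 5.9 N to 4.2 N, less than the drop to a third or a half described. I confirmed the landing from the heights instead.
- **Basket, sheets and bottle:** I did not measure them again. The hand passed well above them, and nothing looked moved in the pictures.

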